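Turn a row of reagent jars round into the other tray

ROBOT

A 7-joint arm with a two-finger parallel gripper is mounted at the origin on the work surface. World frame = base frame: x ahead of the robot, y to its left, z up, the work surface at z = 0. Lengths are in m, angles in rad, forces in N, time in s.
With the tool pointing down it reaches from about 0.425 to 0.925 m from the base axis. Payload 6.8 kg.
Tool frame: the origin (TCP) lies on the centre line of the jaws, within the pads' length; the fingertips stand 17 mm ahead of it and the grasp point (between the pads) lies 2 mm behind it; z points along the fingers, y is the line along which they close (so a half turn about z gives the same grasp; the last joint's range is limited). The gripper opens to 88 mm and grips with 3 to 60 N. Pads are 20 mm wide; open, the fingers measure 115 mm over their backs; the gripper's body (75 mm by 178 mm) begins 61 mm behind the grasp point.
Start: joints at [1.153, 0.477, 0.022, 1.555, -0.011, 1.109, -0.083], TCP at [0.206, -0.643, 0.211] pointing down, gripper open.
Joint ranges: [-2.96, 2.96], [-0.34, 2.1], [-1.41, 1.46], [0.24, 2.44], [-1.37, 4.51], [0.17, 1.92], [-2.96, 2.96]. Speed limits (rad/s): [2.39, 2.39, 3.14, 3.14, 3.14, 3.14, 3.14].

INTERFACE

Orientations are given as a unit quaternion [x, y, z, w].
In Python, from station import observe, camera, get_calibration, hand_in gives the robot as it stands.
- The arm moves only by the shell command python3 -m pendant 'ROWS' [FORCE]. ROWS is JSON, a list of rows, each an object with "gripper": the closure, from 0 (fully open) to 1 (shut); "travel": the shift along the tool's x, y, z in m, a list of three; "angular": the turn, a rotation vector about the tool's x, y, z in rad, a list of three. In form: [{"gripper": gripper, "travel": [dx, dy, dz], "angular": [ax, ay, az]}, ...]. A call has 1 to 20 rows; each row shifts and turns the commanded pose from where the row before left it, along the tool's axes as they then stand; what a row does not reach is not made up. A row lasts 1/8 s, in which the tool goes at most 62.5 mm and 10.7 degrees, less where a joint would pass 70% of its speed; a pose out of reach is approached as far as the arm can. A call is refused whole if a number of a shift passes 0.0625 or a number of a turn 0.188, either way. A call with a gripper value outside its range is refused whole. The fingers move at their own pace and stop on an object; FORCE is the grip in N (left out, the last holds). Time passes only in rows, so rows that do not move let the fingers close. It gives the time, the measured TCP pose, the force, the opening and the grip force at its end, in the units of the state.
- observe(): the state, without advancing time (a new reading comes with each control period).
- camera(name): name is "scene" or "top"; returns the picture (420x560x3 uint8, red, green, blue); there is no depth.
- get_calibration(name): a dict with "fx", "fy", "cx", "cy" (pixels), "world_to_cam" (4x4, takes a point from world to camera coordinates). Camera axes: x right, y down, z forward; pixel columns grow to the right and rows downward; lengths in m; the calibration is good to about 2 mm. A picture is of the moment at which its call begins. get_calibration takes no time and is no camera call.
- hand_in(): hands the job in; it is judged then, once.
The state is a dict: "time_s": time; "q": joint angles; "qd": joint speeds; "joint_torque": joint torques, N m; "tool_pos": TCP position; "tool_rot": TCP orientation; "wrist_force": force on the tool from outside, world axes, zero at the start; "torque": the same for the moment, N m; "width": finger opening in m; "finger_force": force on a finger pad.
Only numpy, scipy, OpenCV 4.12 (cv2) and the standard library are available. Lean on these libraries where they do the work, as an engineer would, in place of code of your own. Each camera call takes 0.05 s, during which the arm holds its last target. There are 200 camera calls.

TASK

Move the four reagent jars from the white tray into the empty pale turquoise tray in reverse order, counting from each tray's black end: the jar nearest the white tray's black end goes into the turquoise compartment farthest from the turquoise tray's black end, the next one beside it, and so on, until the jar that was farthest from the white tray's black end stands next to the turquoise tray's black end. The tags beside the white tray show which cap colour started where; keep the jars upright, set each one down gently so that it stands on its compartment's floor, and leave the dishes, the timer and the tip box where they are.

Things in the scene. Friction and masses are not known exactly. Their poses are not given: they have to be found in the camera images.
- old_tray: White, holds the jars at first: fixed open tray 260 x 68 mm (x, y), 35 mm high; walls and floor 4 mm; 3 cross walls (30 mm high) make a row of 4 compartments 60 x 60 mm, centred at x = 96, 32, -32, -96 mm, y 0. A black end block (16 mm) adjoins its +x end. Origin: under the 260 mm tray's centre, on the bench; x along the row to the black end, z up. Any yaw.
- new_tray: Pale turquoise, empty at first, the jars go here: fixed open tray 260 x 68 mm (x, y), 35 mm high; walls and floor 4 mm; 3 cross walls (30 mm high) make a row of 4 compartments 60 x 60 mm, centred at x = 96, 32, -32, -96 mm, y 0. A black end block (16 mm) adjoins its +x end. Origin: under the 260 mm tray's centre, on the bench; x along the row to the black end, z up. Any yaw.
- jar_red: Loose straight-sided amber glass jar, white paper band, red screw cap; 42 mm diameter all the way up, cap included (narrow groove at 60 to 64 mm), 92 mm tall, about 0.13 kg. Origin: centre of its underside, z up its axis. Starts upright in a compartment of the white tray (underside 4 mm above the bench), up to 4 mm off centre each way.
- jar_blue: Loose straight-sided amber glass jar, white paper band, blue screw cap; 42 mm diameter all the way up, cap included (narrow groove at 60 to 64 mm), 92 mm tall, about 0.13 kg. Origin: centre of its underside, z up its axis. Starts upright in a compartment of the white tray (underside 4 mm above the bench), up to 4 mm off centre each way.
- jar_yellow: Loose straight-sided amber glass jar, white paper band, yellow screw cap; 42 mm diameter all the way up, cap included (narrow groove at 60 to 64 mm), 92 mm tall, about 0.13 kg. Origin: centre of its underside, z up its axis. Starts upright in a compartment of the white tray (underside 4 mm above the bench), up to 4 mm off centre each way.
- jar_green: Loose straight-sided amber glass jar, white paper band, green screw cap; 42 mm diameter all the way up, cap included (narrow groove at 60 to 64 mm), 92 mm tall, about 0.13 kg. Origin: centre of its underside, z up its axis. Starts upright in a compartment of the white tray (underside 4 mm above the bench), up to 4 mm off centre each way.
- tag_red: Fixed red block, 30 x 16 x 38 mm (x, y, z), beside the white tray at the compartment where the red-capped jar starts; it still shows that place when the jar is gone. Origin: centre of its underside, on the bench, 43 mm to the tray's -y side of the compartment's centre; axes as the white tray's.
- tag_blue: Fixed blue block, 30 x 16 x 38 mm (x, y, z), beside the white tray at the compartment where the blue-capped jar starts; it still shows that place when the jar is gone. Origin: centre of its underside, on the bench, 43 mm to the tray's -y side of the compartment's centre; axes as the white tray's.
- tag_yellow: Fixed yellow block, 30 x 16 x 38 mm (x, y, z), beside the white tray at the compartment where the yellow-capped jar starts; it still shows that place when the jar is gone. Origin: centre of its underside, on the bench, 43 mm to the tray's -y side of the compartment's centre; axes as the white tray's.
- tag_green: Fixed green block, 30 x 16 x 38 mm (x, y, z), beside the white tray at the compartment where the green-capped jar starts; it still shows that place when the jar is gone. Origin: centre of its underside, on the bench, 43 mm to the tray's -y side of the compartment's centre; axes as the white tray's.
- dishes: Bystander, loose: stack of three closed clear petri dishes, 90 mm diameter, 44 mm high, on the bench beyond and between the trays. Origin: centre of the underside.
- timer: Bystander, loose: white bench timer lying flat, 60 x 75 mm, 25 mm high, between the trays on the robot's side. Origin: centre of the underside.
- tip_box: Bystander, loose: closed orange pipette-tip box with a white lid, 60 x 85 mm, 46 mm high, to the right of the trays on the robot's side. Origin: centre of the underside.

How it is judged:
At the end, for the whole second after the job is handed in: Every jar stands in its mirrored compartment of the turquoise tray (tag at x in the white tray's frame, jar at -x in the turquoise tray's frame, within 12 mm along and across the row), its underside within 6 mm of the compartment floor, tilted less than 0.1 rad, released and at rest (under 20 mm/s) (((x of tag_red in the frame of old_tray between 0.076 and 0.116 m and x of jar_red in the frame of new_tray between -0.108 and -0.084 m) or (x of tag_red in the frame of old_tray between 0.012 and 0.052 m and x of jar_red in the frame of new_tray between -0.044 and -0.02 m) or (x of tag_red in the frame of old_tray between -0.052 and -0.012 m and x of jar_red in the frame of new_tray between 0.02 and 0.044 m) or (x of tag_red in the frame of old_tray between -0.116 and -0.076 m and x of jar_red in the frame of new_tray between 0.084 and 0.108 m)) and y of jar_red in the frame of new_tray between -0.012 and 0.012 m and z of jar_red in the frame of new_tray between -0.002 and 0.01 m and angle between each of jar_red, jar_blue, jar_yellow, jar_green's own z axis and vertical below 0.1 rad and linear speed of each of jar_red, jar_blue, jar_yellow, jar_green below 0.02 m/s and contact force between each of jar_red, jar_blue, jar_yellow, jar_green and the fingers below 0.2 N and ((x of tag_blue in the frame of old_tray between 0.076 and 0.116 m and x of jar_blue in the frame of new_tray between -0.108 and -0.084 m) or (x of tag_blue in the frame of old_tray between 0.012 and 0.052 m and x of jar_blue in the frame of new_tray between -0.044 and -0.02 m) or (x of tag_blue in the frame of old_tray between -0.052 and -0.012 m and x of jar_blue in the frame of new_tray between 0.02 and 0.044 m) or (x of tag_blue in the frame of old_tray between -0.116 and -0.076 m and x of jar_blue in the frame of new_tray between 0.084 and 0.108 m)) and y of jar_blue in the frame of new_tray between -0.012 and 0.012 m and z of jar_blue in the frame of new_tray between -0.002 and 0.01 m and ((x of tag_yellow in the frame of old_tray between 0.076 and 0.116 m and x of jar_yellow in the frame of new_tray between -0.108 and -0.084 m) or (x of tag_yellow in the frame of old_tray between 0.012 and 0.052 m and x of jar_yellow in the frame of new_tray between -0.044 and -0.02 m) or (x of tag_yellow in the frame of old_tray between -0.052 and -0.012 m and x of jar_yellow in the frame of new_tray between 0.02 and 0.044 m) or (x of tag_yellow in the frame of old_tray between -0.116 and -0.076 m and x of jar_yellow in the frame of new_tray between 0.084 and 0.108 m)) and y of jar_yellow in the frame of new_tray between -0.012 and 0.012 m and z of jar_yellow in the frame of new_tray between -0.002 and 0.01 m and ((x of tag_green in the frame of old_tray between 0.076 and 0.116 m and x of jar_green in the frame of new_tray between -0.108 and -0.084 m) or (x of tag_green in the frame of old_tray between 0.012 and 0.052 m and x of jar_green in the frame of new_tray between -0.044 and -0.02 m) or (x of tag_green in the frame of old_tray between -0.052 and -0.012 m and x of jar_green in the frame of new_tray between 0.02 and 0.044 m) or (x of tag_green in the frame of old_tray between -0.116 and -0.076 m and x of jar_green in the frame of new_tray between 0.084 and 0.108 m)) and y of jar_green in the frame of new_tray between -0.012 and 0.012 m and z of jar_green in the frame of new_tray between -0.002 and 0.01 m); the robot touches nothing.
It fails at once if the stack of petri dishes was pushed more than 20 mm from its place (distance of dishes from where it was at the start of the episode above 0.02 m).
It fails at once if the bench timer was pushed more than 20 mm from its place (distance of timer from where it was at the start of the episode above 0.02 m).
It fails at once if the box of pipette tips was pushed more than 20 mm from its place (distance of tip_box from where it was at the start of the episode above 0.02 m).
It fails at once if a jar was tipped by more than 35 degrees (angle between any of jar_red, jar_blue, jar_yellow, jar_green's own z axis and vertical above 0.61 rad).
It fails at once if a jar was dropped (in free fall with its underside over 30 mm above the bench) or pressed into the turquoise tray with over 40 N ((height (world z) of jar_red above 0.03 m and contact force between jar_red and anything else below 0.05 N) or (height (world z) of jar_blue above 0.03 m and contact force between jar_blue and anything else below 0.05 N) or (height (world z) of jar_yellow above 0.03 m and contact force between jar_yellow and anything else below 0.05 N) or (height (world z) of jar_green above 0.03 m and contact force between jar_green and anything else below 0.05 N) or contact force between any of jar_red, jar_blue, jar_yellow, jar_green and new_tray above 40 N).
It also fails if it takes over 106 s, if anything falls off the work surface, if the arm or the gripper's body presses on something with over 40 N, if the wrist force passes 120 N, or if a joint passes its speed limit or range.

## Working session

There is one attempt and no reset: what is moved stays moved. The work goes in short steps, Python scripts to look and compute and a shell command to move; the robot and the scene stay as the last step left them, time stands still between calls to the robot, and variables do not carry over. Pictures are saved under pics/ and viewed, at most 14 in all, crops included, and the job is handed in when it is done.

```bash
mkdir -p pics; python3 - <<'E'
from station import *
import cv2
for n in("scene","top"):
    im=camera(n); cv2.imwrite(f"pics/{n}0.png",im[:,:,::-1])
    c=get_calibration(n); print(n,c)
s=observe(); print({k:s[k] for k in("time_s","tool_pos","tool_rot","width")})
E
```

```text
scene {'fx': 392.66009188377006, 'fy': 392.66009188377006, 'cx': 274.4740231201533, 'cy': 210.9841823818778, 'world_to_cam': array([[ 0.00148791,  0.99993697, -0.01112865,  0.02832723],
       [ 0.7663834 , -0.0082891 , -0.64232996, -0.40325862],
       [-0.64238172, -0.00757308, -0.76634743,  1.18468377],
       [ 0.        ,  0.        ,  0.        ,  1.        ]])}
top {'fx': 460.25067420372, 'fy': 460.25067420372, 'cx': 278.92430271762817, 'cy': 217.8665349995323, 'world_to_cam': array([[-0.00683337, -0.99988799, -0.01331604, -0.04609818],
       [-0.99909437,  0.00738599, -0.04190329,  0.55135696],
       [ 0.04199695,  0.01301764, -0.99903293,  1.19242794],
       [ 0.        ,  0.        ,  0.        ,  1.        ]])}
{'time_s': 0.1, 'tool_pos': array([ 0.20559491, -0.64236357,  0.21012195]), 'tool_rot': array([ 9.88027488e-01,  1.54276036e-01, -1.64072756e-04, -7.48573381e-04]), 'width': 0.08758887866437164}
```

View pics/top0.png

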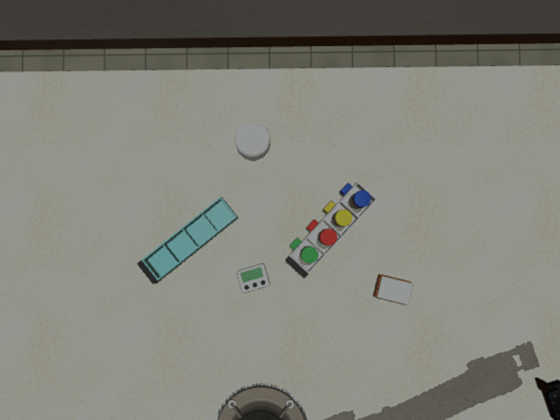

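View pics/scene0.png

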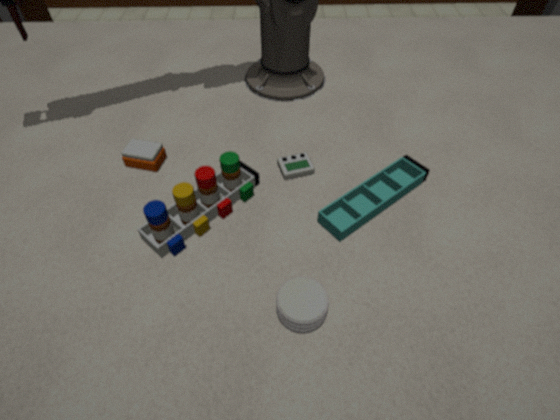

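Top view: white tray with its black end near (297,267), order from there green (309,255), red (328,237), yellow (343,217), blue (361,199). The turquoise tray's black end is near (149,272). The scene view shows the same order. Next, enlarged crops.

```bash
python3 - <<'E'
import cv2
t=cv2.imread("pics/top0.png");s=cv2.imread("pics/scene0.png")
def crop(im,u,v,w,h,f,name):
    c=cv2.resize(im[v:v+h,u:u+w],None,fx=f,fy=f,interpolation=cv2.INTER_CUBIC)
    for i in range(0,w,10):
        cv2.putText(c,str(u+i),(i*f,8),0,.3,(0,0,255),1); cv2.line(c,(i*f,10),(i*f,15),(0,0,255),1)
    for i in range(0,h,10):
        cv2.putText(c,str(v+i),(0,i*f+4),0,.3,(0,0,255),1); cv2.line(c,(20,i*f),(25,i*f),(0,0,255),1)
    cv2.imwrite(name,c)
crop(t,130,190,115,100,6,"pics/a.png")
crop(t,280,175,105,110,5,"pics/b.png")
crop(s,135,140,130,120,5,"pics/c.png")
crop(s,315,150,120,95,6,"pics/d.png")
E
```

```text
(no output)
```

View pics/a.png

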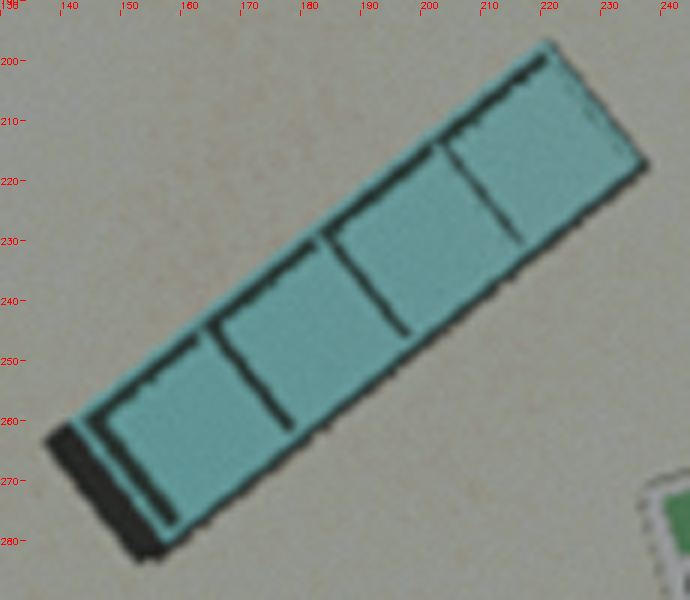

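View pics/b.png

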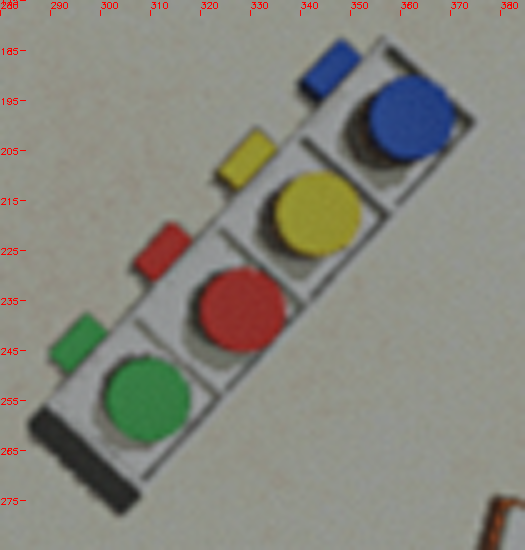

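View pics/c.png

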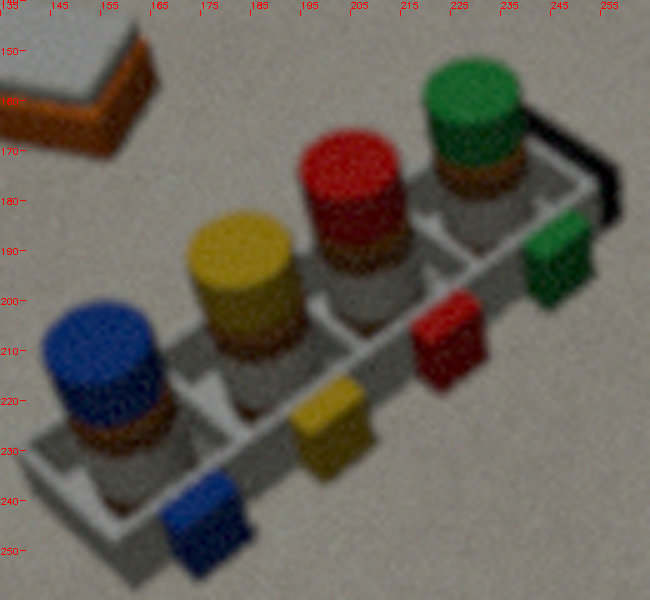

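View pics/d.png

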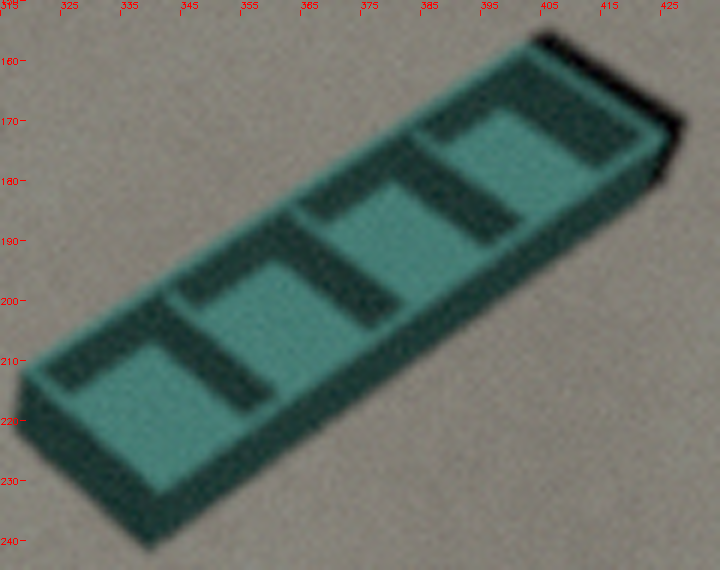

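Pixel readings. Turquoise rim corners in top are (221.2,196.7), (238,217.5), (142.5,260), (156.7,280), and in scene (319,212.5), (341,232.5), (403,156.7), (427,171.7). The white tray and caps are read the same way (in the code below).

```bash
cat > h.py <<'E'
import numpy as np
from station import get_calibration
def P(n):
    c=get_calibration(n);K=np.array([[c["fx"],0,c["cx"]],[0,c["fy"],c["cy"]],[0,0,1]])
    return K@c["world_to_cam"][:3]
def tri(a,b):  # top px, scene px
    import cv2
    X=cv2.triangulatePoints(P("top"),P("scene"),np.array(a,float).reshape(2,1),np.array(b,float).reshape(2,1))[:,0]
    return X[:3]/X[3]
def atz(n,px,z):
    M=P(n); A=M[:,[0,1,3]].copy(); A[:,2]+=M[:,2]*z
    x=np.linalg.solve(A,[px[0],px[1],1]); return x[:2]/x[2]
E
cat > m.py <<'E'
from h import *
o=-.42
T=lambda l,u,v,f:np.array([[u+a/f+o,v+b/f+o] for a,b in l])
tur=(T([(547,40),(645,163),(75,420),(160,540)],130,190,6),T([(25,375),(158,495),(530,40),(672,130)],315,150,6))
wh=(T([(383,38),(475,122),(45,405),(142,482)],280,175,5),T([(20,455),(120,535),(525,112),(600,185)],135,140,5))
# white: far upper(top)=front far(scene); far right(top)=rear far(scene); black upper=front black
wh=(wh[0],wh[1][[1,0,3,2]])
tur=(tur[0],tur[1][[1,0,3,2]])
# top-view 'upper' = larger x = front in scene
def fit(name,p):
    X=np.array([tri(a,b) for a,b in zip(*p)])
    print(name,"z",X[:,2].round(4))
    for n,q in(("top",p[0]),("scene",p[1])):
        Y=np.array([atz(n,a,.035) for a in q]); c=Y.mean(0)
        d=(Y[2]+Y[3]-Y[0]-Y[1])/2; w=Y[0]-Y[1],Y[2]-Y[3]
        print(n,"c",c.round(4),"L",np.hypot(*d).round(4),"yaw",np.degrees(np.arctan2(d[1],d[0])).round(2),"W",[round(np.hypot(*k),4) for k in w],[round(float(np.degrees(np.arctan2(k[1],k[0]))),1) for k in w])
fit("tur",tur);fit("white",wh)
ct=T([(147,400),(243,310),(318,213),(412,117)],280,175,5);cs=T([(472,91),(350,164),(240,250),(99,340)],135,140,5)
for n,a,b in zip("gryb",ct,cs): print(n,tri(a,b).round(4),atz("top",a,.096).round(4),atz("scene",b,.096).round(4))
E
python3 m.py
```

```text
tur z [0.0309 0.0288 0.0373 0.0352]
top c [0.5001 0.1805] L 0.2602 yaw 128.03 W [np.float64(0.0677), np.float64(0.063)] [38.3, 35.6]
scene c [0.5019 0.1843] L 0.2649 yaw 128.7 W [np.float64(0.0646), np.float64(0.065)] [37.6, 40.1]
white z [0.0338 0.0284 0.0324 0.0395]
top c [ 0.5261 -0.1857] L 0.2534 yaw 136.79 W [np.float64(0.0637), np.float64(0.063)] [46.8, 51.2]
scene c [ 0.527  -0.1817] L 0.2635 yaw 136.11 W [np.float64(0.0606), np.float64(0.0593)] [50.4, 37.0]
g [ 0.4578 -0.1233  0.093 ] [ 0.458  -0.1233] [ 0.4611 -0.1225]
r [ 0.5011 -0.1699  0.0935] [ 0.5012 -0.1702] [ 0.5036 -0.1684]
y [ 0.548  -0.2071  0.0934] [ 0.548  -0.2071] [ 0.5504 -0.2057]
b [ 0.5943 -0.253   0.0943] [ 0.5943 -0.2533] [ 0.5957 -0.2515]
```

Checks: cap tops come out at z ≈ 0.094 (expected 0.096), rims at about 0.033 (expected 0.035), and lengths at about 0.26. The two views agree to 3 mm. I'll grip across the row (tool y along the tray's y), so first I turn the tool by +118.75° about world z.

```bash
cat > go.py <<'E'
# python3 go.py x y z tooly_deg : remaining turn (tool z) and shift in tool axes
import sys
from station import observe
import numpy as np
from scipy.spatial.transform import Rotation as R
x,y,z,a=map(float,sys.argv[1:]); s=observe()
a=np.radians(a); yv=np.array([np.cos(a),np.sin(a),0]); zv=np.array([0,0,-1.]); 
G=R.from_matrix(np.c_[np.cross(yv,zv),yv,zv]); C=R.from_quat(s["tool_rot"])
print("t",round(s["time_s"],2),"pos",s["tool_pos"].round(4),"turn",(C.inv()*G).as_rotvec().round(4),
 "shift after turn",G.inv().apply(np.array([x,y,z])-s["tool_pos"]).round(4),"w",round(s["width"],4),"F",s["wrist_force"].round(1),"q7",s["q"][6].round(2))
E
python3 -m pendant '[{"gripper":0,"travel":[0,0,0],"angular":[0,0,-0.173]},{"gripper":0,"travel":[0,0,0],"angular":[0,0,-0.173]},{"gripper":0,"travel":[0,0,0],"angular":[0,0,-0.173]},{"gripper":0,"travel":[0,0,0],"angular":[0,0,-0.173]},{"gripper":0,"travel":[0,0,0],"angular":[0,0,-0.173]},{"gripper":0,"travel":[0,0,0],"angular":[0,0,-0.173]},{"gripper":0,"travel":[0,0,0],"angular":[0,0,-0.173]},{"gripper":0,"travel":[0,0,0],"angular":[0,0,-0.173]},{"gripper":0,"travel":[0,0,0],"angular":[0,0,-0.173]},{"gripper":0,"travel":[0,0,0],"angular":[0,0,-0.173]},{"gripper":0,"travel":[0,0,0],"angular":[0,0,-0.173]},{"gripper":0,"travel":[0,0,0],"angular":[0,0,-0.173]}]' 25; python3 go.py 0.595 -0.2525 0.20 46.4
```

```text
time_s: 1.6
tool_pos: [0.2055, -0.6426, 0.2104]
tool_rot: [0.366, 0.93, 0.0, -0.0]
wrist_force: [0.6, 0.3, -0.1]
width: 0.0877
finger_force: 0.0
t 1.6 pos [ 0.2055 -0.6426  0.2104] turn [ 0.0004 -0.0009  0.0107] shift after turn [-0.013   0.5511  0.0104] w 0.0877 F [ 0.6  0.3 -0.1] q7 1.82
```

```bash
python3 -m pendant '[{"gripper":0,"travel":[-0.001,0.04,0.001],"angular":[0,0,0]},{"gripper":0,"travel":[-0.001,0.05,0.001],"angular":[0,0,0]},{"gripper":0,"travel":[-0.001,0.05,0.001],"angular":[0,0,0]},{"gripper":0,"travel":[-0.001,0.05,0.001],"angular":[0,0,0]},{"gripper":0,"travel":[-0.001,0.05,0.001],"angular":[0,0,0]},{"gripper":0,"travel":[-0.001,0.05,0.001],"angular":[0,0,0]},{"gripper":0,"travel":[-0.001,0.05,0.001],"angular":[0,0,0]},{"gripper":0,"travel":[-0.001,0.05,0.001],"angular":[0,0,0]},{"gripper":0,"travel":[-0.001,0.05,0.001],"angular":[0,0,0]},{"gripper":0,"travel":[-0.001,0.05,0.001],"angular":[0,0,0]},{"gripper":0,"travel":[-0.001,0.04,0],"angular":[0,0,0]},{"gripper":0,"travel":[-0.002,0.021,0],"angular":[0,0,0]},{"gripper":0,"travel":[0,0,0],"angular":[0,0,0]},{"gripper":0,"travel":[0,0,0],"angular":[0,0,0]}]'; python3 go.py 0.595 -0.2525 0.08 46.4
```

```text
time_s: 3.35
tool_pos: [0.5919, -0.253, 0.2006]
tool_rot: [0.37, 0.929, -0.001, -0.0]
wrist_force: [-0.4, -1.2, -0.4]
width: 0.0877
finger_force: 0.0
t 3.35 pos [ 0.5919 -0.253   0.2006] turn [-0.0016 -0.0002  0.0026] shift after turn [-0.0019  0.0025  0.1206] w 0.0877 F [-0.4 -1.2 -0.4] q7 0.89
```

```bash
python3 -m pendant '[{"gripper":0,"travel":[-0.002,0.0025,0.02],"angular":[0,0,0]},{"gripper":0,"travel":[0,0,0.03],"angular":[0,0,0]},{"gripper":0,"travel":[0,0,0.03],"angular":[0,0,0]},{"gripper":0,"travel":[0,0,0.02],"angular":[0,0,0]},{"gripper":0,"travel":[0,0,0.02],"angular":[0,0,0]},{"gripper":0,"travel":[0,0,0],"angular":[0,0,0]}]'; python3 go.py 0.595 -0.2525 0.08 46.4
python3 - <<'E'
from station import *
import cv2
c=camera("scene")[130:280,90:270,::-1]; d=camera("top")[150:300,270:420,::-1]
cv2.imwrite("pics/e.png",cv2.hconcat([cv2.resize(c,None,fx=2.4,fy=2.4),cv2.resize(d,None,fx=2.4,fy=2.4)]))
E
```

```text
time_s: 4.1
tool_pos: [0.5952, -0.2503, 0.0792]
tool_rot: [0.369, 0.929, -0.0, -0.001]
wrist_force: [-0.3, -0.3, 0.4]
width: 0.0874
finger_force: 0.0
t 4.1 pos [ 0.5952 -0.2503  0.0792] turn [-0.0011 -0.0026  0.005 ] shift after turn [-0.0014 -0.0017 -0.0008] w 0.0874 F [-0.3 -0.3  0.4] q7 0.82
```

View pics/e.png

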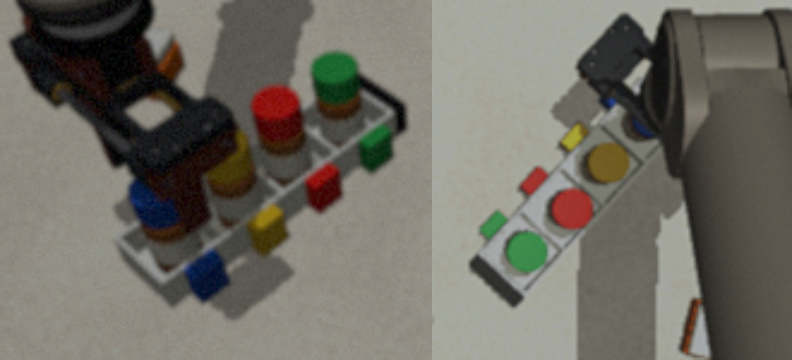

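The fingers straddle the blue jar across the row, and the front finger is at about (185,190) in the crop. Closing, then a small lift.

```bash
python3 -m pendant '[{"gripper":1,"travel":[0,0,0],"angular":[0,0,0]},{"gripper":1,"travel":[0,0,0],"angular":[0,0,0]},{"gripper":1,"travel":[0,0,0],"angular":[0,0,0]},{"gripper":1,"travel":[0,0,0],"angular":[0,0,0]},{"gripper":1,"travel":[0,0,0],"angular":[0,0,0]},{"gripper":1,"travel":[0,0,0],"angular":[0,0,0]},{"gripper":1,"travel":[0,0,0],"angular":[0,0,0]},{"gripper":1,"travel":[0,0,0],"angular":[0,0,0]}]' 25;  python3 go.py 0.595 -0.2525 0.08 46.4
```

```text
time_s: 5.2
tool_pos: [0.5963, -0.2506, 0.081]
tool_rot: [0.369, 0.929, -0.0, 0.0]
wrist_force: [-0.2, -1.7, 1.6]
width: 0.0401
finger_force: 25.0
t 5.2 pos [ 0.5963 -0.2506  0.081 ] turn [-0.0002  0.0002  0.005 ] shift after turn [-0.0004 -0.0023  0.001 ] w 0.0401 F [-0.2 -1.7  1.6] q7 0.82
```

```bash
python3 -m pendant '[{"gripper":1,"travel":[0,0,-0.01],"angular":[0,0,0]},{"gripper":1,"travel":[0,0,-0.02],"angular":[0,0,0]},{"gripper":1,"travel":[0,0,-0.03],"angular":[0,0,0]},{"gripper":1,"travel":[0,0,-0.03],"angular":[0,0,0]},{"gripper":1,"travel":[0,0,-0.02],"angular":[0,0,0]},{"gripper":1,"travel":[0,0,-0.01],"angular":[0,0,0]},{"gripper":1,"travel":[0,0,0],"angular":[0,0,0]}]' ; python3 go.py 0.4415 0.2575 0.20 38.3
python3 - <<'E'
from station import *
import cv2
c=camera("scene")[130:280,90:270,::-1]
cv2.imwrite("pics/f.png",cv2.resize(c,None,fx=3.5,fy=3.5,interpolation=cv2.INTER_CUBIC))
E
```

```text
time_s: 6.08
tool_pos: [0.5965, -0.2504, 0.2014]
tool_rot: [0.369, 0.929, -0.0, 0.0]
wrist_force: [-0.6, -0.6, -1.7]
width: 0.0401
finger_force: 25.0
t 6.08 pos [ 0.5965 -0.2504  0.2014] turn [0.0002 0.0007 0.1465] shift after turn [0.4946 0.1932 0.0014] w 0.0401 F [-0.6 -0.6 -1.7] q7 0.89
```

View pics/f.png

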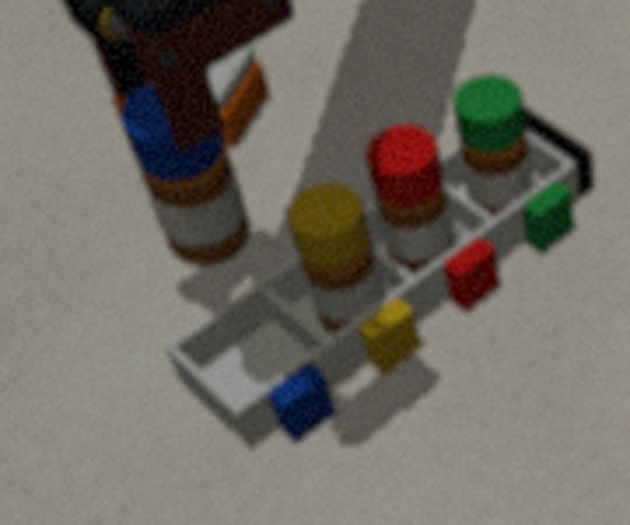

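The jar is held upright. Its underside's centre is near (208,243) in the crop. I'll check its offset from the TCP.

```bash
python3 - <<'E'
from h import *
a=np.radians(46.4);y=np.array([np.cos(a),np.sin(a)]);x=np.array([y[1]*-1,y[0]])
for n,px,z in(("bot",(207,243),.1244),("top rim left/right mid",(176,135),.19)):
    p=atz("scene",(90+px[0]/3.5-.4,130+px[1]/3.5-.4),z); d=p-[.5965,-.2504]; print(n,p.round(4),"along x",-(d@x).round(4),"along y",(d@y).round(4))
E
python3 go.py 0.4415 0.2575 0.20 38.3
```

```text
bot [ 0.5996 -0.2539] along x 0.0047 along y -0.0004
top rim left/right mid [ 0.5883 -0.2544] along x -0.0032 along y -0.0085
t 6.12 pos [ 0.596  -0.2503  0.2005] turn [-0.0005 -0.0006  0.1465] shift after turn [0.4943 0.1935 0.0005] w 0.0402 F [-0.3 -0.2 -2.3] q7 0.89
```

```bash
python3 -m pendant '[{"gripper":1,"travel":[0,0,0],"angular":[0,0,0.073]},{"gripper":1,"travel":[0,0,0],"angular":[0,0,0.073]},{"gripper":1,"travel":[0.015,0.006,0],"angular":[0,0,0]},{"gripper":1,"travel":[0.031,0.012,0],"angular":[0,0,0]},{"gripper":1,"travel":[0.031,0.012,0],"angular":[0,0,0]},{"gripper":1,"travel":[0.031,0.012,0],"angular":[0,0,0]},{"gripper":1,"travel":[0.031,0.012,0],"angular":[0,0,0]},{"gripper":1,"travel":[0.031,0.012,0],"angular":[0,0,0]},{"gripper":1,"travel":[0.031,0.012,0],"angular":[0,0,0]},{"gripper":1,"travel":[0.031,0.012,0],"angular":[0,0,0]},{"gripper":1,"travel":[0.031,0.012,0],"angular":[0,0,0]},{"gripper":1,"travel":[0.031,0.012,0],"angular":[0,0,0]},{"gripper":1,"travel":[0.031,0.012,0],"angular":[0,0,0]},{"gripper":1,"travel":[0.031,0.012,0],"angular":[0,0,0]},{"gripper":1,"travel":[0.031,0.012,0],"angular":[0,0,0]},{"gripper":1,"travel":[0.031,0.012,0],"angular":[0,0,0]},{"gripper":1,"travel":[0.031,0.012,0],"angular":[0,0,0]},{"gripper":1,"travel":[0.031,0.012,0],"angular":[0,0,0]},{"gripper":1,"travel":[0.016,0.007,0],"angular":[0,0,0]},{"gripper":1,"travel":[0,0,0],"angular":[0,0,0]}]' ; python3 go.py 0.4399 0.2588 0.081 38.3
```

```text
time_s: 8.62
tool_pos: [0.4383, 0.26, 0.2006]
tool_rot: [0.433, 0.901, -0.0, -0.0]
wrist_force: [0.4, -0.4, -1.7]
width: 0.0404
finger_force: 25.0
t 8.62 pos [0.4383 0.26   0.2006] turn [-0.0007 -0.0007  0.0059] shift after turn [-0.002   0.0005  0.1196] w 0.0404 F [ 0.4 -0.4 -1.7] q7 -0.22
```

```bash
python3 -m pendant '[{"gripper":1,"travel":[-0.002,0,0.015],"angular":[0,0,0]},{"gripper":1,"travel":[0,0,0.025],"angular":[0,0,0]},{"gripper":1,"travel":[0,0,0.02],"angular":[0,0,0]},{"gripper":1,"travel":[0,0,0.01],"angular":[0,0,0]},{"gripper":1,"travel":[0,0,0],"angular":[0,0,0]},{"gripper":1,"travel":[0,0,0],"angular":[0,0,0]}]' ; python3 go.py 0.4399 0.2588 0.081 38.3
python3 - <<'E'
from station import *
import cv2
c=camera("scene")[120:260,300:450,::-1]; 
cv2.imwrite("pics/g.png",cv2.resize(c,None,fx=4,fy=4,interpolation=cv2.INTER_CUBIC))
E
```

```text
time_s: 9.38
tool_pos: [0.4418, 0.2569, 0.1314]
tool_rot: [0.436, 0.9, 0.0, 0.0]
wrist_force: [0.3, 0.8, -2.0]
width: 0.0402
finger_force: 25.0
t 9.38 pos [0.4418 0.2569 0.1314] turn [0.0009 0.0002 0.0002] shift after turn [ 0.0027 -0.0003  0.0504] w 0.0402 F [ 0.3  0.8 -2. ] q7 -0.29
```

View pics/g.png

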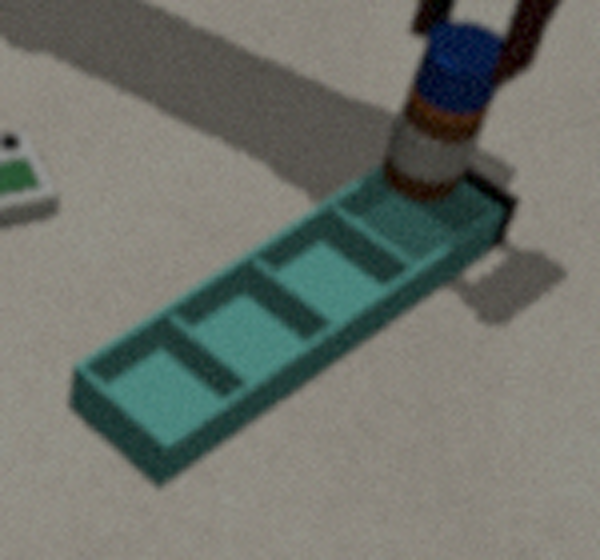

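The blue jar hangs upright over the black-end compartment, its underside near (422,187) in the crop. Comparing it with the compartment centre in the same view:

```bash
python3 - <<'E'
from h import *
a=np.radians(38.5);y=np.array([np.cos(a),np.sin(a)]);x=np.array([-y[1],y[0]])
p=atz("scene",(300+422/4-.4,120+187/4-.4),.0544);c=np.array([.5019,.1843])+.096*x
print(p,c,"need x,y",(c-p)@x,(c-p)@y)
E
```

```text
[0.44798093 0.25548944] [0.44213859 0.25943038] need x,y 0.006721159055601026 -0.002118964368494492
```

```bash
python3 -m pendant '[{"gripper":1,"travel":[0.005,-0.001,0],"angular":[0,0,0]},{"gripper":1,"travel":[0,0,0.012],"angular":[0,0,0]},{"gripper":1,"travel":[0,0,0.012],"angular":[0,0,0]},{"gripper":1,"travel":[0,0,0.01],"angular":[0,0,0]},{"gripper":1,"travel":[0,0,0.006],"angular":[0,0,0]},{"gripper":1,"travel":[0,0,0.004],"angular":[0,0,0]},{"gripper":1,"travel":[0,0,0.003],"angular":[0,0,0]},{"gripper":1,"travel":[0,0,0.001],"angular":[0,0,0]},{"gripper":1,"travel":[0,0,0],"angular":[0,0,0]},{"gripper":1,"travel":[0,0,0],"angular":[0,0,0]}]' ; python3 go.py 0.4399 0.2588 0.081 38.3
```

```text
time_s: 10.68
tool_pos: [0.4376, 0.2602, 0.0832]
tool_rot: [0.436, 0.9, 0.0, 0.0]
wrist_force: [1.1, 0.4, -2.2]
width: 0.0403
finger_force: 25.0
t 10.68 pos [0.4376 0.2602 0.0832] turn [0.0004 0.0001 0.0005] shift after turn [-0.0025  0.0009  0.0022] w 0.0403 F [ 1.1  0.4 -2.2] q7 -0.37
```

Still hanging (F z −2.2). 2 mm further, then release.

```bash
python3 -m pendant '[{"gripper":1,"travel":[0,0,0.001],"angular":[0,0,0]},{"gripper":1,"travel":[0,0,0.001],"angular":[0,0,0]},{"gripper":1,"travel":[0,0,0],"angular":[0,0,0]},{"gripper":1,"travel":[0,0,0],"angular":[0,0,0]}]'
```

```text
time_s: 11.18
tool_pos: [0.4375, 0.2602, 0.081]
tool_rot: [0.436, 0.9, 0.0, 0.0]
wrist_force: [-0.0, 0.3, -0.5]
width: 0.0404
finger_force: 25.0
```

Touching the floor. Releasing and lifting straight up.

```bash
python3 -m pendant '[{"gripper":0,"travel":[0,0,0],"angular":[0,0,0]},{"gripper":0,"travel":[0,0,0],"angular":[0,0,0]},{"gripper":0,"travel":[0,0,0],"angular":[0,0,0]},{"gripper":0,"travel":[0,0,0],"angular":[0,0,0]},{"gripper":0,"travel":[0,0,0],"angular":[0,0,0]},{"gripper":0,"travel":[0,0,0],"angular":[0,0,0]},{"gripper":0,"travel":[0,0,-0.02],"angular":[0,0,0]},{"gripper":0,"travel":[0,0,-0.04],"angular":[0,0,0]},{"gripper":0,"travel":[0,0,-0.04],"angular":[0,0,0]},{"gripper":0,"travel":[0,0,-0.02],"angular":[0,0,0]},{"gripper":0,"travel":[0,0,0],"angular":[0,0,-0.0707]},{"gripper":0,"travel":[0,0,0],"angular":[0,0,-0.0707]},{"gripper":0,"travel":[0,0,0],"angular":[0,0,0]}]';python3 go.py 0.550 -0.2075 0.20 46.4
python3 - <<'E'
from station import *
import cv2
c=camera("scene")[120:260,300:450,::-1]; 
cv2.imwrite("pics/i.png",cv2.resize(c,None,fx=4,fy=4,interpolation=cv2.INTER_CUBIC))
E
```

```text
time_s: 12.8
tool_pos: [0.4376, 0.2603, 0.2021]
tool_rot: [0.371, 0.929, 0.0, 0.0]
wrist_force: [0.8, -0.4, 0.3]
width: 0.0877
finger_force: 0.0
t 12.8 pos [0.4376 0.2603 0.2021] turn [0.0011 0.0005 0.0001] shift after turn [-0.404  -0.2613  0.0021] w 0.0877 F [ 0.8 -0.4  0.3] q7 -0.09
```

View pics/i.png

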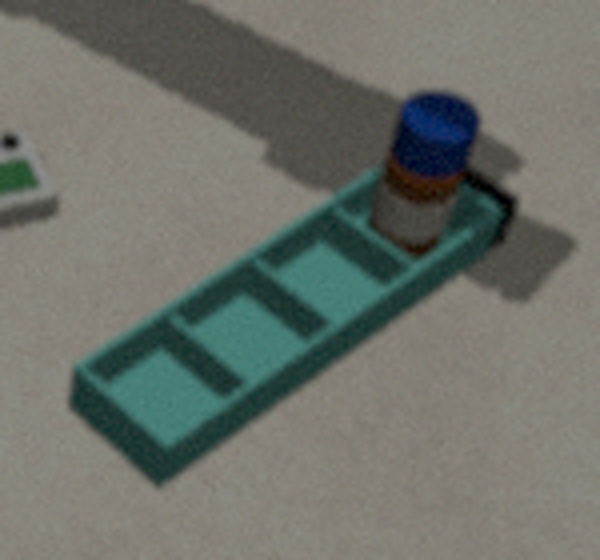

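The blue jar stands in the black-end compartment with its cap centre near (438,119) in the crop. Checking its centring:

```bash
python3 - <<'E'
from h import *
a=np.radians(38.5);y=np.array([np.cos(a),np.sin(a)]);x=np.array([-y[1],y[0]])
p=atz("scene",(300+438/4-.4,120+119/4-.4),.096)
for c0 in ([.5019,.1843],[.5001,.1805]):
    c=np.array(c0); print(p,"jar in tray",(p-c)@x,(p-c)@y, "tcp was",(np.array([.4376,.2602])-c)@x,(np.array([.4376,.2602])-c)@y)
E
```

```text
[0.44014106 0.25545291] jar in tray 0.0941306886259483 -0.004039320006820495 tcp was 0.09942765024089717 -0.0030728435648149158
[0.44014106 0.25545291] jar in tray 0.09598407327603974 -0.00026506970526317397 tcp was 0.10128103489098861 0.0007014067367424048
```

Blue is within about 2 mm of the compartment centre. The jars sit about 4 mm toward −x of the TCP, so I correct the next grasp by −3 mm. Now to yellow.

```bash
python3 -m pendant '[{"gripper":0,"travel":[-0.02,-0.013,0],"angular":[0,0,0]},{"gripper":0,"travel":[-0.041,-0.026,0],"angular":[0,0,0]},{"gripper":0,"travel":[-0.041,-0.026,0],"angular":[0,0,0]},{"gripper":0,"travel":[-0.041,-0.026,0],"angular":[0,0,0]},{"gripper":0,"travel":[-0.041,-0.026,0],"angular":[0,0,0]},{"gripper":0,"travel":[-0.041,-0.026,0],"angular":[0,0,0]},{"gripper":0,"travel":[-0.041,-0.026,0],"angular":[0,0,0]},{"gripper":0,"travel":[-0.041,-0.026,0],"angular":[0,0,0]},{"gripper":0,"travel":[-0.041,-0.026,0],"angular":[0,0,0]},{"gripper":0,"travel":[-0.041,-0.026,0],"angular":[0,0,0]},{"gripper":0,"travel":[-0.018,-0.014,0],"angular":[0,0,0]},{"gripper":0,"travel":[0,0,0],"angular":[0,0,0]},{"gripper":0,"travel":[0,0,0],"angular":[0,0,0]}]';python3 go.py 0.5521 -0.2096 0.08 46.4
```

```text
time_s: 14.48
tool_pos: [0.5525, -0.2069, 0.2011]
tool_rot: [0.37, 0.929, 0.0, -0.0]
wrist_force: [0.7, -0.7, 0.0]
width: 0.0881
finger_force: 0.0
t 14.47 pos [ 0.5525 -0.2069  0.2011] turn [ 0.0008 -0.0008  0.0031] shift after turn [-0.0016 -0.0022  0.1211] w 0.0881 F [ 0.7 -0.7  0. ] q7 0.85
```

```bash
python3 -m pendant '[{"gripper":0,"travel":[-0.002,-0.002,0.02],"angular":[0,0,0]},{"gripper":0,"travel":[0,0,0.03],"angular":[0,0,0]},{"gripper":0,"travel":[0,0,0.03],"angular":[0,0,0]},{"gripper":0,"travel":[0,0,0.02],"angular":[0,0,0]},{"gripper":0,"travel":[0,0,0.02],"angular":[0,0,0]},{"gripper":0,"travel":[0,0,0],"angular":[0,0,0]},{"gripper":1,"travel":[0,0,0],"angular":[0,0,0]},{"gripper":1,"travel":[0,0,0],"angular":[0,0,0]},{"gripper":1,"travel":[0,0,0],"angular":[0,0,0]},{"gripper":1,"travel":[0,0,0],"angular":[0,0,0]},{"gripper":1,"travel":[0,0,0],"angular":[0,0,0]},{"gripper":1,"travel":[0,0,0],"angular":[0,0,0]},{"gripper":1,"travel":[0,0,0],"angular":[0,0,0]},{"gripper":1,"travel":[0,0,0],"angular":[0,0,0]}]';python3 go.py 0.4774 0.2101 0.08 38.3
```

```text
time_s: 16.23
tool_pos: [0.5526, -0.2125, 0.0811]
tool_rot: [0.371, 0.929, -0.0, 0.0]
wrist_force: [-1.0, -0.5, 1.6]
width: 0.04
finger_force: 25.0
t 16.23 pos [ 0.5526 -0.2125  0.0811] turn [-1.000e-04  3.000e-04  1.418e-01] shift after turn [0.3782 0.2029 0.0011] w 0.04 F [-1.  -0.5  1.6] q7 0.77
```

```bash
python3 -m pendant '[{"gripper":1,"travel":[0,0,-0.01],"angular":[0,0,0]},{"gripper":1,"travel":[0,0,-0.02],"angular":[0,0,0]},{"gripper":1,"travel":[0,0,-0.03],"angular":[0,0,0]},{"gripper":1,"travel":[0,0,-0.03],"angular":[0,0,0]},{"gripper":1,"travel":[0,0,-0.02],"angular":[0,0,0]},{"gripper":1,"travel":[0,0,-0.01],"angular":[0,0,0.071]},{"gripper":1,"travel":[0,0,0],"angular":[0,0,0.071]},{"gripper":1,"travel":[0.016,0.008,0],"angular":[0,0,0]},{"gripper":1,"travel":[0.032,0.017,0],"angular":[0,0,0]},{"gripper":1,"travel":[0.032,0.017,0],"angular":[0,0,0]},{"gripper":1,"travel":[0.032,0.017,0],"angular":[0,0,0]},{"gripper":1,"travel":[0.032,0.017,0],"angular":[0,0,0]},{"gripper":1,"travel":[0.032,0.017,0],"angular":[0,0,0]},{"gripper":1,"travel":[0.032,0.017,0],"angular":[0,0,0]},{"gripper":1,"travel":[0.032,0.017,0],"angular":[0,0,0]},{"gripper":1,"travel":[0.032,0.017,0],"angular":[0,0,0]},{"gripper":1,"travel":[0.032,0.017,0],"angular":[0,0,0]},{"gripper":1,"travel":[0.032,0.017,0],"angular":[0,0,0]},{"gripper":1,"travel":[0.032,0.017,0],"angular":[0,0,0]},{"gripper":1,"travel":[0.008,0.008,0],"angular":[0,0,0]}]'; python3 -m pendant '[{"gripper":1,"travel":[0,0,0.02],"angular":[0,0,0]},{"gripper":1,"travel":[0,0,0.03],"angular":[0,0,0]},{"gripper":1,"travel":[0,0,0.015],"angular":[0,0,0]},{"gripper":1,"travel":[0,0,0],"angular":[0,0,0]},{"gripper":1,"travel":[0,0,0],"angular":[0,0,0]}]';python3 go.py 0.4790 0.2082 0.082 38.3
python3 - <<'E'
from station import *
import cv2
c=camera("scene")[120:260,300:450,::-1]; 
cv2.imwrite("pics/j.png",cv2.resize(c,None,fx=4,fy=4,interpolation=cv2.INTER_CUBIC))
E
```

```text
time_s: 18.73
tool_pos: [0.4769, 0.2118, 0.2012]
tool_rot: [0.433, 0.901, 0.0, -0.0]
wrist_force: [-0.1, -0.8, -1.1]
width: 0.04
finger_force: 25.0
time_s: 19.35
tool_pos: [0.4794, 0.2089, 0.1368]
tool_rot: [0.436, 0.9, 0.0, 0.0]
wrist_force: [-1.1, 0.5, -1.1]
width: 0.04
finger_force: 25.0
t 19.35 pos [0.4794 0.2089 0.1368] turn [ 0.0012  0.0003 -0.0001] shift after turn [-0.0002 -0.0007  0.0548] w 0.04 F [-1.1  0.5 -1.1] q7 -0.17
```

View pics/j.png

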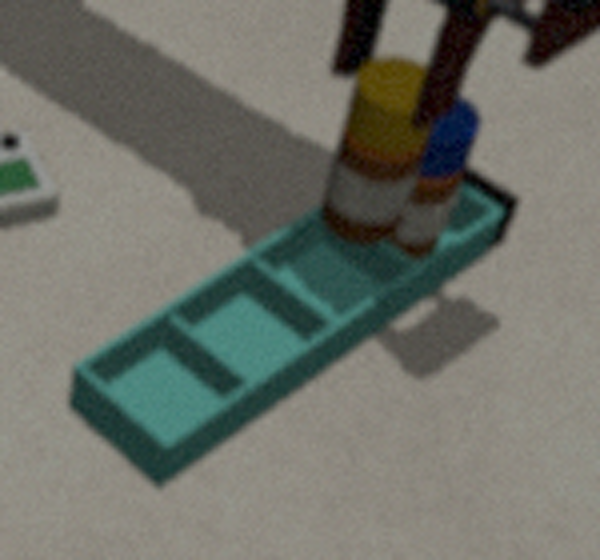

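Yellow hangs upright over the second compartment, its underside centre near (362,224) in the crop.

```bash
python3 - <<'E'
from h import *
a=np.radians(38.5);y=np.array([np.cos(a),np.sin(a)]);x=np.array([-y[1],y[0]])
for v,z in((224,.0597),(88,.152)):
  p=atz("scene",(300+(362 if v>100 else 393)/4-.4,120+v/4-.4),z);c=np.array([.5019,.1843])+.032*x
  print(p,"need",(c-p)@x,(c-p)@y)
E
```

```text
[0.48116786 0.21551564] need -0.005335680308967935 -0.0032070511254980428
[0.48120725 0.21066754] need -0.0015169919750429991 -0.00021985928750937534
```

```bash
python3 -m pendant '[{"gripper":1,"travel":[-0.003,-0.001,0],"angular":[0,0,0]},{"gripper":1,"travel":[0,0,0.015],"angular":[0,0,0]},{"gripper":1,"travel":[0,0,0.014],"angular":[0,0,0]},{"gripper":1,"travel":[0,0,0.01],"angular":[0,0,0]},{"gripper":1,"travel":[0,0,0.006],"angular":[0,0,0]},{"gripper":1,"travel":[0,0,0.004],"angular":[0,0,0]},{"gripper":1,"travel":[0,0,0.003],"angular":[0,0,0]},{"gripper":1,"travel":[0,0,0.002],"angular":[0,0,0]},{"gripper":1,"travel":[0,0,0.001],"angular":[0,0,0]},{"gripper":1,"travel":[0,0,0],"angular":[0,0,0]},{"gripper":1,"travel":[0,0,0],"angular":[0,0,0]}]' ; python3 go.py 0.4790 0.2082 0.081 38.3
```

```text
time_s: 20.78
tool_pos: [0.4801, 0.2057, 0.0811]
tool_rot: [0.436, 0.9, 0.0, 0.0]
wrist_force: [-0.1, -0.5, -0.4]
width: 0.0398
finger_force: 25.0
t 20.77 pos [0.4801 0.2057 0.0811] turn [ 0.0003  0.0001 -0.0001] shift after turn [0.0027 0.0007 0.0001] w 0.0398 F [-0.1 -0.5 -0.4] q7 -0.23
```

```bash
python3 -m pendant '[{"gripper":0,"travel":[0,0,0],"angular":[0,0,0]},{"gripper":0,"travel":[0,0,0],"angular":[0,0,0]},{"gripper":0,"travel":[0,0,0],"angular":[0,0,0]},{"gripper":0,"travel":[0,0,0],"angular":[0,0,0]},{"gripper":0,"travel":[0,0,0],"angular":[0,0,0]},{"gripper":0,"travel":[0,0,0],"angular":[0,0,0]},{"gripper":0,"travel":[0,0,-0.02],"angular":[0,0,0]},{"gripper":0,"travel":[0,0,-0.04],"angular":[0,0,0]},{"gripper":0,"travel":[0,0,-0.04],"angular":[0,0,0]},{"gripper":0,"travel":[0,0,-0.02],"angular":[0,0,0]},{"gripper":0,"travel":[0,0,0],"angular":[0,0,-0.0707]},{"gripper":0,"travel":[0,0,0],"angular":[0,0,-0.0707]},{"gripper":0,"travel":[0,0,0],"angular":[0,0,0]}]';python3 go.py 0.505 -0.172 0.20 46.4
cat > cap.py <<'E'
# top rim fit: cap-coloured pixels' bright lid in scene -> tray coords
from h import *
from station import camera
import cv2,sys
im=camera("scene"); cv2.imwrite(sys.argv[1],im[:,:,::-1])
h=cv2.cvtColor(np.ascontiguousarray(im),cv2.COLOR_RGB2HSV)
a=np.radians(38.5);y=np.array([np.cos(a),np.sin(a)]);x=np.array([-y[1],y[0]]);c=np.array([.5019,.1843])
for n,lo,hi in(("blue",105,125),("yellow",22,32),("green",50,75),("red",172,180)):
    m=((h[...,0]>=lo)&(h[...,0]<=hi)&(h[...,1]>150)&(h[...,2]>50)).astype(np.uint8)
    k,l,s,ce=cv2.connectedComponentsWithStats(m)
    for i in range(1,k):
        if s[i,4]>100:
            # silhouette: left/right/top extents; lid ellipse ratio ~0.72
            w=s[i,2]; u=s[i,0]+(w-1)/2; v=s[i,1]+.36*w
            p=atz("scene",(u,v),.096); d=p-c; print(n,s[i],p.round(4),"turq tray x,y",(d@x).round(4),(d@y).round(4))
E
python3 cap.py pics/k.png
```

```text
time_s: 22.4
tool_pos: [0.4801, 0.2058, 0.2022]
tool_rot: [0.372, 0.928, 0.0, 0.0]
wrist_force: [0.4, -0.3, -0.2]
width: 0.0878
finger_force: 0.0
t 22.4 pos [0.4801 0.2058 0.2022] turn [ 0.0012  0.0006 -0.0006] shift after turn [-0.2786 -0.2564  0.0022] w 0.0878 F [ 0.4 -0.3 -0.2] q7 0.04
blue [401 144  18  16 175] [0.4437 0.2555] turq tray x,y 0.092 -0.0012
yellow [379 157  23  21 350] [0.488  0.2062] turq tray x,y 0.0259 0.0028
yellow [193 216  16  20 195] [ 0.6302 -0.1615] turq tray x,y -0.3505 -0.1148
green [221 153  17  15 193] [ 0.4652 -0.1221] turq tray x,y -0.217 -0.2195
```

```bash
python3 -c "
import cv2
c=cv2.imread('pics/k.png')[130:250,310:440]
cv2.imwrite('pics/k2.png',cv2.resize(c,None,fx=5,fy=5,interpolation=cv2.INTER_CUBIC))"
```

```text
(no output)
```

View pics/k2.png

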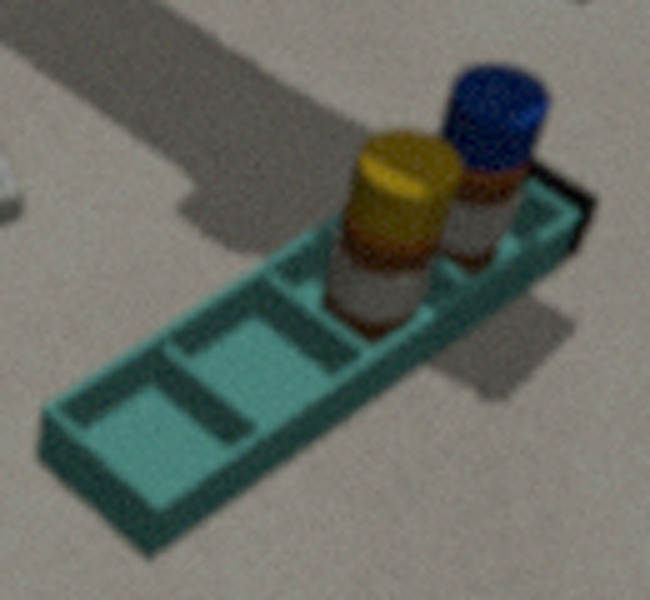

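Yellow stands in its compartment, cap centre near (410,168) in the crop, about 3 mm off centre, which is fine. Next is red.

```bash
python3 -m pendant '[{"gripper":0,"travel":[-0.018,-0.016,0],"angular":[0,0,0]},{"gripper":0,"travel":[-0.035,-0.032,0],"angular":[0,0,0]},{"gripper":0,"travel":[-0.035,-0.032,0],"angular":[0,0,0]},{"gripper":0,"travel":[-0.035,-0.032,0],"angular":[0,0,0]},{"gripper":0,"travel":[-0.035,-0.032,0],"angular":[0,0,0]},{"gripper":0,"travel":[-0.035,-0.032,0],"angular":[0,0,0]},{"gripper":0,"travel":[-0.035,-0.032,0],"angular":[0,0,0]},{"gripper":0,"travel":[-0.035,-0.032,0],"angular":[0,0,0]},{"gripper":0,"travel":[-0.016,-0.016,0],"angular":[0,0,0]},{"gripper":0,"travel":[0,0,0],"angular":[0,0,0]},{"gripper":0,"travel":[0,0,0.02],"angular":[0,0,0]},{"gripper":0,"travel":[0,0,0],"angular":[0,0,0]}]';python3 go.py 0.505 -0.172 0.08 46.4
```

```text
time_s: 23.95
tool_pos: [0.5046, -0.1702, 0.1802]
tool_rot: [0.371, 0.929, 0.0, -0.001]
wrist_force: [-0.2, -1.0, 0.6]
width: 0.0881
finger_force: 0.0
t 23.95 pos [ 0.5046 -0.1702  0.1802] turn [-0.0006 -0.0025  0.0017] shift after turn [-0.0015 -0.001   0.1002] w 0.0881 F [-0.2 -1.   0.6] q7 0.81
```

```bash
python3 -m pendant '[{"gripper":0,"travel":[-0.001,-0.001,0.02],"angular":[0,0,0]},{"gripper":0,"travel":[0,0,0.03],"angular":[0,0,0]},{"gripper":0,"travel":[0,0,0.03],"angular":[0,0,0]},{"gripper":0,"travel":[0,0,0.02],"angular":[0,0,0]},{"gripper":0,"travel":[0,0,0],"angular":[0,0,0]},{"gripper":1,"travel":[0,0,0],"angular":[0,0,0]},{"gripper":1,"travel":[0,0,0],"angular":[0,0,0]},{"gripper":1,"travel":[0,0,0],"angular":[0,0,0]},{"gripper":1,"travel":[0,0,0],"angular":[0,0,0]},{"gripper":1,"travel":[0,0,0],"angular":[0,0,0]},{"gripper":1,"travel":[0,0,0],"angular":[0,0,0]},{"gripper":1,"travel":[0,0,0],"angular":[0,0,0]},{"gripper":1,"travel":[0,0,0],"angular":[0,0,0]}]';python3 go.py 0.5188 0.1581 0.08 38.3
```

```text
time_s: 25.58
tool_pos: [0.5055, -0.1737, 0.081]
tool_rot: [0.371, 0.928, -0.0, 0.0]
wrist_force: [-1.0, -0.7, 2.4]
width: 0.0404
finger_force: 25.0
t 25.57 pos [ 0.5055 -0.1737  0.081 ] turn [-1.000e-04  2.000e-04  1.412e-01] shift after turn [0.2522 0.2161 0.001 ] w 0.0404 F [-1.  -0.7  2.4] q7 0.72
```

```bash
python3 -m pendant '[{"gripper":1,"travel":[0,0,-0.01],"angular":[0,0,0]},{"gripper":1,"travel":[0,0,-0.02],"angular":[0,0,0]},{"gripper":1,"travel":[0,0,-0.03],"angular":[0,0,0]},{"gripper":1,"travel":[0,0,-0.03],"angular":[0,0,0]},{"gripper":1,"travel":[0,0,-0.02],"angular":[0,0,0]},{"gripper":1,"travel":[0,0,-0.01],"angular":[0,0,0.071]},{"gripper":1,"travel":[0,0,0],"angular":[0,0,0.071]},{"gripper":1,"travel":[0.014,0.012,0],"angular":[0,0,0]},{"gripper":1,"travel":[0.028,0.024,0],"angular":[0,0,0]},{"gripper":1,"travel":[0.028,0.024,0],"angular":[0,0,0]},{"gripper":1,"travel":[0.028,0.024,0],"angular":[0,0,0]},{"gripper":1,"travel":[0.028,0.024,0],"angular":[0,0,0]},{"gripper":1,"travel":[0.028,0.024,0],"angular":[0,0,0]},{"gripper":1,"travel":[0.028,0.024,0],"angular":[0,0,0]},{"gripper":1,"travel":[0.028,0.024,0],"angular":[0,0,0]},{"gripper":1,"travel":[0.028,0.024,0],"angular":[0,0,0]},{"gripper":1,"travel":[0.014,0.012,0],"angular":[0,0,0]},{"gripper":1,"travel":[0,0,0],"angular":[0,0,0]},{"gripper":1,"travel":[0,0,0],"angular":[0,0,0]}]'; python3 go.py 0.5188 0.1581 0.082 38.3;  python3 -m pendant '[{"gripper":1,"travel":[0,0,0.02],"angular":[0,0,0]},{"gripper":1,"travel":[0,0,0.03],"angular":[0,0,0]},{"gripper":1,"travel":[0,0,0.015],"angular":[0,0,0]},{"gripper":1,"travel":[0,0,0],"angular":[0,0,0]},{"gripper":1,"travel":[0,0,0],"angular":[0,0,0]}]';python3 go.py 0.5188 0.1581 0.082 38.3
```

```text
time_s: 27.95
tool_pos: [0.519, 0.1564, 0.2007]
tool_rot: [0.437, 0.9, -0.001, 0.0]
wrist_force: [-0.1, -0.5, -1.6]
width: 0.0401
finger_force: 25.0
t 27.95 pos [0.519  0.1564 0.2007] turn [-0.0012  0.0006 -0.0019] shift after turn [0.0014 0.0009 0.1187] w 0.0401 F [-0.1 -0.5 -1.6] q7 0.02
time_s: 28.58
tool_pos: [0.5197, 0.158, 0.1369]
tool_rot: [0.437, 0.9, 0.0, 0.0]
wrist_force: [0.1, 0.2, -1.2]
width: 0.04
finger_force: 25.0
t 28.57 pos [0.5197 0.158  0.1369] turn [ 0.0012  0.0005 -0.0012] shift after turn [ 0.0006 -0.0006  0.0549] w 0.04 F [ 0.1  0.2 -1.2] q7 -0.05
```

Within 1 mm of the target. Lowering red.

```bash
python3 -m pendant '[{"gripper":1,"travel":[0.001,-0.001,0],"angular":[0,0,0]},{"gripper":1,"travel":[0,0,0.015],"angular":[0,0,0]},{"gripper":1,"travel":[0,0,0.014],"angular":[0,0,0]},{"gripper":1,"travel":[0,0,0.01],"angular":[0,0,0]},{"gripper":1,"travel":[0,0,0.006],"angular":[0,0,0]},{"gripper":1,"travel":[0,0,0.004],"angular":[0,0,0]},{"gripper":1,"travel":[0,0,0.003],"angular":[0,0,0]},{"gripper":1,"travel":[0,0,0.002],"angular":[0,0,0]},{"gripper":1,"travel":[0,0,0.001],"angular":[0,0,0]},{"gripper":1,"travel":[0,0,0],"angular":[0,0,0]},{"gripper":1,"travel":[0,0,0],"angular":[0,0,0]}]' ; python3 go.py 0.5188 0.1581 0.081 38.3
```

```text
time_s: 29.95
tool_pos: [0.5177, 0.1582, 0.0811]
tool_rot: [0.436, 0.9, 0.0, 0.0]
wrist_force: [0.2, -0.2, -0.8]
width: 0.0403
finger_force: 25.0
t 29.95 pos [0.5177 0.1582 0.0811] turn [ 0.0002  0.0001 -0.0007] shift after turn [-0.0008  0.0008  0.0001] w 0.0403 F [ 0.2 -0.2 -0.8] q7 -0.11
```

```bash
python3 -m pendant '[{"gripper":1,"travel":[0,0,0.0005],"angular":[0,0,0]},{"gripper":0,"travel":[0,0,0],"angular":[0,0,0]},{"gripper":0,"travel":[0,0,0],"angular":[0,0,0]},{"gripper":0,"travel":[0,0,0],"angular":[0,0,0]},{"gripper":0,"travel":[0,0,0],"angular":[0,0,0]},{"gripper":0,"travel":[0,0,0],"angular":[0,0,0]},{"gripper":0,"travel":[0,0,0],"angular":[0,0,0]},{"gripper":0,"travel":[0,0,-0.02],"angular":[0,0,0]},{"gripper":0,"travel":[0,0,-0.04],"angular":[0,0,0]},{"gripper":0,"travel":[0,0,-0.04],"angular":[0,0,0]},{"gripper":0,"travel":[0,0,-0.02],"angular":[0,0,0]},{"gripper":0,"travel":[0,0,0],"angular":[0,0,-0.0707]},{"gripper":0,"travel":[0,0,0],"angular":[0,0,-0.0707]},{"gripper":0,"travel":[0,0,0],"angular":[0,0,0]}]';python3 go.py 0.462 -0.1257 0.20 46.4
python3 cap.py pics/l.png; python3 -c "
import cv2
c=cv2.imread('pics/l.png')[130:250,310:440]
cv2.imwrite('pics/l2.png',cv2.resize(c,None,fx=5,fy=5,interpolation=cv2.INTER_CUBIC))"
```

```text
time_s: 31.7
tool_pos: [0.5178, 0.1584, 0.2017]
tool_rot: [0.372, 0.928, 0.0, 0.0]
wrist_force: [-0.0, 0.3, 0.1]
width: 0.0881
finger_force: 0.0
t 31.7 pos [0.5178 0.1584 0.2017] turn [ 0.0011  0.0006 -0.0011] shift after turn [-0.1556 -0.2442  0.0017] w 0.0881 F [-0.   0.3  0.1] q7 0.14
blue [401 143  18  20 230] [0.4406 0.2562] turq tray x,y 0.0945 -0.0032
blue [167 235  16  15 109] [ 0.6719 -0.2017] turq tray x,y -0.4079 -0.1073
yellow [381 157  22  21 335] [0.487  0.2095] turq tray x,y 0.029 0.004
yellow [193 216  16  19 202] [ 0.6302 -0.1615] turq tray x,y -0.3505 -0.1148
green [221 153  17  15 196] [ 0.4652 -0.1221] turq tray x,y -0.217 -0.2195
```

View pics/l2.png

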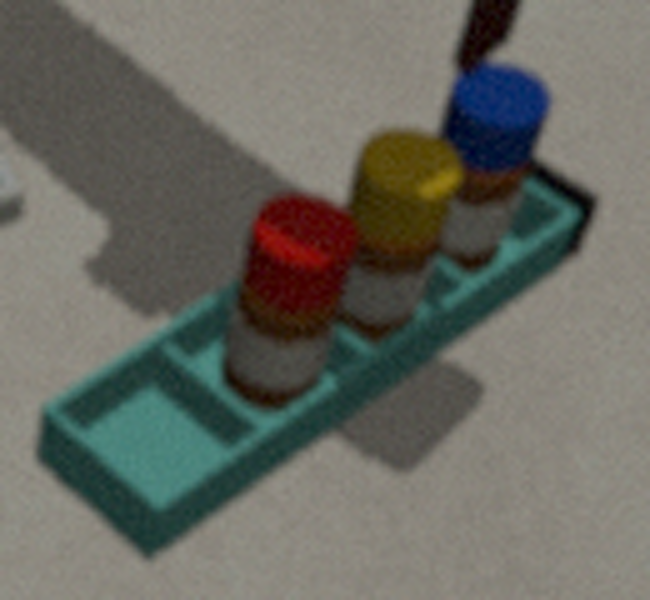

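Red stands upright in the third compartment, cap near (304,233) in the crop. Green is last.

```bash
python3 -m pendant '[{"gripper":0,"travel":[-0.011,-0.0175,0],"angular":[0,0,0]},{"gripper":0,"travel":[-0.022,-0.035,0],"angular":[0,0,0]},{"gripper":0,"travel":[-0.022,-0.035,0],"angular":[0,0,0]},{"gripper":0,"travel":[-0.022,-0.035,0],"angular":[0,0,0]},{"gripper":0,"travel":[-0.022,-0.035,0],"angular":[0,0,0]},{"gripper":0,"travel":[-0.022,-0.035,0],"angular":[0,0,0]},{"gripper":0,"travel":[-0.022,-0.035,0],"angular":[0,0,0]},{"gripper":0,"travel":[-0.012,-0.0175,0],"angular":[0,0,0]},{"gripper":0,"travel":[0,0,0],"angular":[0,0,0]},{"gripper":0,"travel":[0,0,0.02],"angular":[0,0,0]},{"gripper":0,"travel":[0,0,0],"angular":[0,0,0]},{"gripper":0,"travel":[0,0,0],"angular":[0,0,0]}]';python3 go.py 0.462 -0.1257 0.08 46.4
```

```text
time_s: 33.25
tool_pos: [0.4612, -0.125, 0.1811]
tool_rot: [0.371, 0.929, 0.0, 0.0]
wrist_force: [0.9, 0.4, -0.1]
width: 0.088
finger_force: 0.0
t 33.25 pos [ 0.4612 -0.125   0.1811] turn [0.0006 0.0003 0.0007] shift after turn [-0.001   0.      0.1011] w 0.088 F [ 0.9  0.4 -0.1] q7 0.77
```

```bash
python3 -m pendant '[{"gripper":0,"travel":[-0.001,0,0.021],"angular":[0,0,0]},{"gripper":0,"travel":[0,0,0.03],"angular":[0,0,0]},{"gripper":0,"travel":[0,0,0.03],"angular":[0,0,0]},{"gripper":0,"travel":[0,0,0.02],"angular":[0,0,0]},{"gripper":0,"travel":[0,0,0],"angular":[0,0,0]},{"gripper":1,"travel":[0,0,0],"angular":[0,0,0]},{"gripper":1,"travel":[0,0,0],"angular":[0,0,0]},{"gripper":1,"travel":[0,0,0],"angular":[0,0,0]},{"gripper":1,"travel":[0,0,0],"angular":[0,0,0]},{"gripper":1,"travel":[0,0,0],"angular":[0,0,0]},{"gripper":1,"travel":[0,0,0],"angular":[0,0,0]},{"gripper":1,"travel":[0,0,0],"angular":[0,0,0]},{"gripper":1,"travel":[0,0,0],"angular":[0,0,0]}]';python3 go.py 0.5586 0.1081 0.08 38.3
```

```text
time_s: 34.88
tool_pos: [0.4615, -0.1269, 0.0795]
tool_rot: [0.372, 0.928, -0.0, 0.0]
wrist_force: [0.1, -1.0, 2.6]
width: 0.0407
finger_force: 25.0
t 34.88 pos [ 0.4615 -0.1269  0.0795] turn [-1.000e-04  2.000e-04  1.407e-01] shift after turn [ 0.1242  0.2218 -0.0005] w 0.0407 F [ 0.1 -1.   2.6] q7 0.64
```

```bash
python3 -m pendant '[{"gripper":1,"travel":[0,0,-0.01],"angular":[0,0,0]},{"gripper":1,"travel":[0,0,-0.02],"angular":[0,0,0]},{"gripper":1,"travel":[0,0,-0.03],"angular":[0,0,0]},{"gripper":1,"travel":[0,0,-0.03],"angular":[0,0,0]},{"gripper":1,"travel":[0,0,-0.02],"angular":[0,0,0]},{"gripper":1,"travel":[0,0,-0.01],"angular":[0,0,0.0705]},{"gripper":1,"travel":[0,0,0],"angular":[0,0,0.0705]},{"gripper":1,"travel":[0.008,0.014,0],"angular":[0,0,0]},{"gripper":1,"travel":[0.0155,0.028,0],"angular":[0,0,0]},{"gripper":1,"travel":[0.0155,0.028,0],"angular":[0,0,0]},{"gripper":1,"travel":[0.0155,0.028,0],"angular":[0,0,0]},{"gripper":1,"travel":[0.0155,0.028,0],"angular":[0,0,0]},{"gripper":1,"travel":[0.0155,0.028,0],"angular":[0,0,0]},{"gripper":1,"travel":[0.0155,0.028,0],"angular":[0,0,0]},{"gripper":1,"travel":[0.0155,0.028,0],"angular":[0,0,0]},{"gripper":1,"travel":[0.008,0.013,0],"angular":[0,0,0]},{"gripper":1,"travel":[0,0,0],"angular":[0,0,0]}]'; python3 -m pendant '[{"gripper":1,"travel":[0,0,0.02],"angular":[0,0,0]},{"gripper":1,"travel":[0,0,0.03],"angular":[0,0,0]},{"gripper":1,"travel":[0,0,0.015],"angular":[0,0,0]},{"gripper":1,"travel":[0,0,0],"angular":[0,0,0]},{"gripper":1,"travel":[0,0,0],"angular":[0,0,0]}]';python3 go.py 0.5586 0.1081 0.0795 38.3
```

```text
time_s: 37.0
tool_pos: [0.5591, 0.1098, 0.1995]
tool_rot: [0.435, 0.9, 0.0, -0.0]
wrist_force: [-0.4, -1.0, -0.4]
width: 0.0405
finger_force: 25.0
time_s: 37.62
tool_pos: [0.5598, 0.1091, 0.1351]
tool_rot: [0.436, 0.9, 0.0, 0.0]
wrist_force: [-0.1, -0.0, -1.1]
width: 0.0403
finger_force: 25.0
t 37.62 pos [0.5598 0.1091 0.1351] turn [ 0.0009  0.0004 -0.0006] shift after turn [-0.     -0.0016  0.0556] w 0.0403 F [-0.1 -0.  -1.1] q7 0.05
```

```bash
python3 -m pendant '[{"gripper":1,"travel":[0,-0.001,0],"angular":[0,0,0]},{"gripper":1,"travel":[0,0,0.015],"angular":[0,0,0]},{"gripper":1,"travel":[0,0,0.014],"angular":[0,0,0]},{"gripper":1,"travel":[0,0,0.01],"angular":[0,0,0]},{"gripper":1,"travel":[0,0,0.006],"angular":[0,0,0]},{"gripper":1,"travel":[0,0,0.004],"angular":[0,0,0]},{"gripper":1,"travel":[0,0,0.003],"angular":[0,0,0]},{"gripper":1,"travel":[0,0,0.002],"angular":[0,0,0]},{"gripper":1,"travel":[0,0,0.001],"angular":[0,0,0]},{"gripper":1,"travel":[0,0,0],"angular":[0,0,0]},{"gripper":1,"travel":[0,0,0],"angular":[0,0,0]}]' ; python3 go.py 0.5586 0.1081 0.0795 38.3
```

```text
time_s: 39.0
tool_pos: [0.5587, 0.1085, 0.0796]
tool_rot: [0.436, 0.9, 0.0, 0.0]
wrist_force: [0.2, 0.1, -0.3]
width: 0.0407
finger_force: 25.0
t 39.0 pos [0.5587 0.1085 0.0796] turn [ 0.0003  0.0002 -0.0003] shift after turn [-0.0003 -0.0003  0.0001] w 0.0407 F [ 0.2  0.1 -0.3] q7 0.0
```

Releasing, lifting, moving aside toward the white tray, then a final look.

```bash
python3 -m pendant '[{"gripper":1,"travel":[0,0,0.0005],"angular":[0,0,0]},{"gripper":0,"travel":[0,0,0],"angular":[0,0,0]},{"gripper":0,"travel":[0,0,0],"angular":[0,0,0]},{"gripper":0,"travel":[0,0,0],"angular":[0,0,0]},{"gripper":0,"travel":[0,0,0],"angular":[0,0,0]},{"gripper":0,"travel":[0,0,0],"angular":[0,0,0]},{"gripper":0,"travel":[0,0,0],"angular":[0,0,0]},{"gripper":0,"travel":[0,0,-0.02],"angular":[0,0,0]},{"gripper":0,"travel":[0,0,-0.04],"angular":[0,0,0]},{"gripper":0,"travel":[0,0,-0.04],"angular":[0,0,0]},{"gripper":0,"travel":[0,0,-0.04],"angular":[0,0,0]},{"gripper":0,"travel":[-0.02,-0.03,0],"angular":[0,0,0]},{"gripper":0,"travel":[-0.02,-0.03,0],"angular":[0,0,0]},{"gripper":0,"travel":[-0.02,-0.03,0],"angular":[0,0,0]},{"gripper":0,"travel":[-0.02,-0.03,0],"angular":[0,0,0]},{"gripper":0,"travel":[-0.02,-0.03,0],"angular":[0,0,0]},{"gripper":0,"travel":[-0.02,-0.03,0],"angular":[0,0,0]},{"gripper":0,"travel":[0,0,0],"angular":[0,0,0]},{"gripper":0,"travel":[0,0,0],"angular":[0,0,0]}]'
python3 cap.py pics/n.png; python3 - <<'E'
from station import *
import cv2
a=cv2.imread('pics/n.png')[130:250,310:440];b=camera("top")[180:300,130:260,::-1]
cv2.imwrite('pics/n2.png',cv2.hconcat([cv2.resize(k,None,fx=3,fy=3,interpolation=cv2.INTER_CUBIC) for k in(a,b)]))
E
```

```text
time_s: 41.38
tool_pos: [0.4921, -0.0964, 0.22]
tool_rot: [0.436, 0.9, 0.0, 0.001]
wrist_force: [-0.2, 0.5, 0.3]
width: 0.0879
finger_force: 0.0
blue [401 144  18  19 212] [0.4437 0.2555] turq tray x,y 0.092 -0.0012
yellow [381 156  22  22 358] [0.484 0.21 ] turq tray x,y 0.0313 0.002
yellow [193 216  16  19 200] [ 0.6302 -0.1615] turq tray x,y -0.3505 -0.1148
green [338 185  21  17 259] [0.562  0.1122] turq tray x,y -0.0938 0.0021
```

View pics/n2.png

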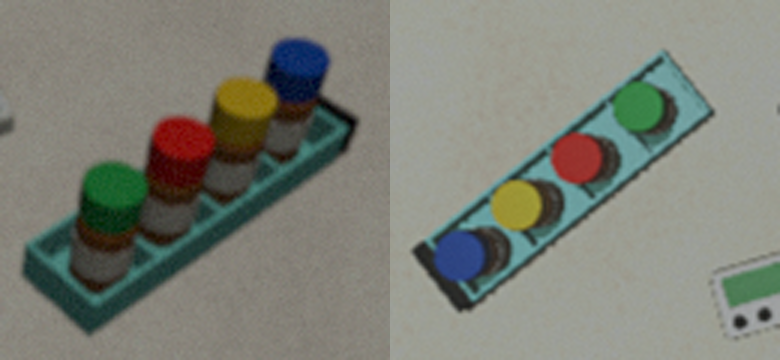

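All four jars stand upright in the turquoise tray: blue, yellow, red, green from the black end, with caps in the top crop at (460,256), (516,205), (577,158) and (638,107). Last check of these against the top-view tray fit, then hand in if they are within limits.

```bash
python3 - <<'E'
from h import *
from station import hand_in
a=np.radians(38.2);y=np.array([np.cos(a),np.sin(a)]);x=np.array([-y[1],y[0]]);c=np.array([.5001,.1805]);ok=True
for (u,v),t in zip([(460,256),(516,205),(577,158),(638,107)],[.096,.032,-.032,-.096]):
    d=atz("top",(130+(u-390)/3-.4,180+v/3-.4),.096)-c; print((d@x).round(4),(d@y).round(4)); ok&=abs(d@x-t)<.008 and abs(d@y)<.008
print(ok, hand_in() if ok else "")
E
```

```text
0.0992 -0.0044
0.0383 -0.0003
-0.024 -0.0013
-0.0884 0.0003
False
```

The scene view gives about −2 mm and the top view up to +8 mm along the row. Both are inside the 12 mm limit, and a jar on a compartment floor can be at most 9 mm off anyway. Handing in.

```bash
python3 -c "
from station import hand_in
print(hand_in())"
```

```text
the job is handed in; nothing more can be done
None
```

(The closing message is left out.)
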